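# Isolate the dust extractor and hold its hatch cover over the screw holes

### The arm

A 6-joint arm with a two-finger parallel gripper is mounted at the origin on the work surface. World frame = base frame: x ahead of the robot, y to its left, z up, the work surface at z = 0. Lengths are in mm, angles in rad, forces in N, time in s.
With the tool pointing down it reaches from about 425 to 950 mm from the base axis. Payload 3.5 kg.
Tool frame: the origin (TCP) lies at the very end of the fingers, on their centre line; the grasp point (between the pads) lies 19 mm behind it; z points along the fingers, y is the line along which they close (so a half turn about z gives the same grasp; the last joint's range is limited). The gripper opens to 85 mm and grips with 20 to 120 N. Pads are 22 mm wide; open, the fingers measure 114 mm over their backs; the gripper's body (76 mm by 85 mm) begins 54 mm behind the grasp point. The pads swing forward as they close: fully open they stand 13 mm farther back than shut.
Start: joints at [-1.326, 0.286, 1.577, -0, 1.279, -0.15], TCP at [259.643, -623.05, 231.325] pointing down, gripper open.
Joint ranges: [-2.77, 2.77], [-0.9, 2.22], [0.21, 2.48], [-1.53, 4.67], [0.24, 2.81], [-2.84, 2.84]. Speed limits (rad/s): [2.79, 2.79, 3.14, 3.14, 3.14, 3.14].

### API

Orientations are given as a 3x3 rotation matrix whose columns are the frame's x, y, z axes.
In Python, from cell import ctrl, optics gives the robot as it stands.
- The arm moves only by the tool send_rows, never from a script. Its argument "increments" is a list of rows, each an object with "dp": the shift along the tool's x, y, z normalised to -1 to 1, where 1 is 0.1 m, a list of three; "turn": the turn, a rotation vector about the tool's x, y, z normalised to -1 to 1, where 1 is 90 degrees, a list of three. In form: [{"dp": [dx, dy, dz], "turn": [rx, ry, rz]}, ...]. A call has 1 to 5 rows; each row is the pose to reach, as a shift and turn from the pose commanded when the call began, along the tool's axes at that moment; what a row does not reach only later rows make up. A row lasts 1/8 s, in which the tool goes at most 62.5 mm and 10.7 degrees, less where a joint would pass 70% of its speed; a pose out of reach is approached as far as the arm can. A call with a number of a shift or a turn outside -1 to 1 is refused whole. A call with a gripper value outside its range is refused whole. "gripper" is the gripper command: -1 is fully open, 1 is shut, values between are in proportion, set as the call begins (left out, the last holds). The fingers move at their own pace and stop on an object; "grip_force" is the grip in N (left out, the last holds). Time passes only in rows, so rows that repeat a pose let the fingers close. It gives the time, the measured TCP pose, the force, the opening and the grip force at its end, in the units of the state.
- ctrl.sense(): the state, without advancing time (a new reading comes with each control period).
- optics.get_image(name): name is "scene" or "top"; returns the picture (400x640x3 uint8, blue, green, red); there is no depth.
- optics.camera_params(name): a dict with "intrinsics" (3x3 intrinsics, pixels), "R" (3x3) and "t" (3): a world point X has camera coordinates R X + t. Camera axes: x right, y down, z forward; pixel columns grow to the right and rows downward; lengths in mm; the calibration is good to about 2 mm. A picture is of the moment at which its call begins. camera_params takes no time and is no camera call.
- ctrl.sign_off(): hands the job in; it is judged then, once.
The state is a dict: "time_s": time; "q": joint angles; "dq": joint speeds; "effort": joint torques, N m; "position": TCP position; "ee_rot": TCP orientation; "ft_force": force on the tool from outside, world axes, zero at the start; "ft_torque": the same for the moment, N m; "width": finger opening in mm; "finger_force": force on a finger pad.
Only numpy, scipy, OpenCV 4.12 (cv2) and the standard library are available. Lean on these libraries where they do the work, as an engineer would, in place of code of your own. Each camera call takes 0.05 s, during which the arm holds its last target. There are 200 camera calls.

### The job

The dust extractor is still switched on with its inspection hatch open. First turn the red rotary isolator on top of it off, then pick up the aluminium hatch cover with the bow handle and hold it level about a centimetre above the hatch's rubber gasket, its four holes lined up over the four threaded holes of the frame, so that I can start the screws; the cover must not touch the extractor or the isolator. Leave the other things on the bench alone, and finish while still holding the cover there, without setting it down or letting go.

Things in the scene. Friction and masses are not known exactly. Their poses are not given: they have to be found in the camera images.
- extractor: dust extractor: a green-teal steel fan box fixed to the bench, 240 (x) x 320 (y) x 140 mm high; origin at the centre of its underside, z up. On its top, towards the -y end, a steel hatch frame 120 (x) x 150 (y) mm, 10 mm high, surrounds the 66 x 96 mm hatch opening (impeller below). 100 mm ducts leave its +y end and +x side. Where it stands and its yaw vary
- hatch_seat (a point): the middle of the hatch opening, at the height of the gasket's upper face, 152.5 mm above the bench (the black gasket, 8 mm wide, lies on the frame around the opening, inside the four threaded holes, and stands 2.5 mm above the frame). Axes as the extractor's: the frame's long side runs along y, z up
- isolator (a joint): the isolator's red handle: 0 = on, 1.571 = off (rad); it starts on. A quarter turn about the vertical between two end stops: on to off is anticlockwise seen from above. A sprung detent draws it to the nearer end: about 0.15 N m to leave a detent, and well past half-way it snaps over to the other end by itself
- isolator_grip (a point): where to grip the isolator's red handle: on its vertical turning axis, 10 mm below its top. An upright bar 50 mm long, 14 mm thick, 32 mm high on a red disc 50 mm across; the bar runs along this point's y axis, its white stripe (pointer) at the -y end. Off: pointer at the white mark (the enclosure's +x); on: at the black mark (-y)
- isolator_base: the isolator's enclosure: a grey box 80 x 80 x 43 mm with a yellow plate on top, fixed on the extractor's top near its +y end (where exactly varies by some cm), square with it; origin at the centre of its underside, axes as the extractor's. The handle's top is 85 mm above its underside
- cover: the loose hatch cover: a bare aluminium plate 120 (x) x 150 (y) x 5 mm with a black bow handle on top, 0.3 to 0.55 kg, lying flat on the bench with the handle up; origin at the centre of the plate's underside, z up. It fits either way round (half a turn makes no difference)
- cover_handle (a point): the centre of the bar of the cover's bow handle, straight above the plate's centre and 45 mm above the plate's underside. The bar is 12 mm wide (x), 12 mm high and 100 mm long along the cover's y axis; it clears the plate's upper face by 34 mm. Axes as the cover's
- cover_hole0 (a point): the +x +y hole of the cover, a 12 mm through hole, at (48, 63) mm from the plate's centre in the cover's x and y; the point is on the underside. Axes as the cover's
- cover_hole1 (a point): the +x -y hole of the cover, a 12 mm through hole, at (48, -63) mm from the plate's centre in the cover's x and y; the point is on the underside. Axes as the cover's
- cover_hole2 (a point): the -x -y hole of the cover, a 12 mm through hole, at (-48, -63) mm from the plate's centre in the cover's x and y; the point is on the underside. Axes as the cover's
- cover_hole3 (a point): the -x +y hole of the cover, a 12 mm through hole, at (-48, 63) mm from the plate's centre in the cover's x and y; the point is on the underside. Axes as the cover's
- tapped0 (a point): the +x +y threaded hole (M6, 6 mm) of the hatch frame, at (48, 63) mm from the hatch's centre in the extractor's x and y; the point is at its mouth, on the frame's upper face (2.5 mm lower than the gasket's). Axes as the extractor's
- tapped1 (a point): the +x -y threaded hole (M6, 6 mm) of the hatch frame, at (48, -63) mm from the hatch's centre in the extractor's x and y; the point is at its mouth, on the frame's upper face (2.5 mm lower than the gasket's). Axes as the extractor's
- tapped2 (a point): the -x -y threaded hole (M6, 6 mm) of the hatch frame, at (-48, -63) mm from the hatch's centre in the extractor's x and y; the point is at its mouth, on the frame's upper face (2.5 mm lower than the gasket's). Axes as the extractor's
- tapped3 (a point): the -x +y threaded hole (M6, 6 mm) of the hatch frame, at (-48, 63) mm from the hatch's centre in the extractor's x and y; the point is at its mouth, on the frame's upper face (2.5 mm lower than the gasket's). Axes as the extractor's
- inlay: bystander: a white leaf-shaped frame with a blue patterned inlay, about 110 x 250 x 24 mm, lying to the left; origin under its centre
- screw_dish: bystander: a steel dish, 90 mm across and 22 mm high, holding the hatch screws; origin under its centre
- glue: bystander: a white glue bottle with a red cap, 56 mm across and 130 mm high, standing; origin under its centre
- driver: bystander: a screwdriver with a yellow handle lying to the right of the cover; origin under its middle
Not all that is in view belongs to the job. Several things have the shape of the cover; the one meant has the colours described above.

How it is judged:
By the outcome, as a careful person would: the job done as asked, in the order asked, and still so for the second after the job is handed in, while the arm keeps its last pose, push and grip.
It also fails if it takes over 62 s, if anything falls off the work surface, if the arm or the gripper's body presses on something with over 40 N, if the wrist force passes 120 N, or if a joint passes its speed limit or range.

## Working session

There is one attempt and no reset: what is moved stays moved. The work goes in short steps, Python scripts to look and compute and a tool call to move; the robot and the scene stay as the last step left them, time stands still between calls to the robot, and variables do not carry over. Pictures are saved under pics/ and viewed, at most 10 in all, crops included, and the job is handed in when it is done.

Besides the shell and the picture viewer there is one more tool, called after "Call:" by a JSON object that holds its "fn" and its "kwargs". send_rows: Moves the arm, as the interface text tells. Scaled input: -1 to 1 covers 0.1 m each way for a shift and 90 degrees each way for a turn. Its arguments: {"type":"object","properties":{"increments":{"type":"array"},"gripper":{"type":"number"},"grip_force":{"type":"number"}},"required":["increments"]}

```bash
mkdir -p pics; python3 - <<'E'
from cell import ctrl, optics
import cv2,numpy as np
for n in("scene","top"):
    cv2.imwrite(f"pics/{n}0.png",optics.get_image(n)); p=optics.camera_params(n)
    print(n,np.round(p["intrinsics"],1).tolist(),np.round(p["R"],3).tolist(),np.round(p["t"],1))
s=ctrl.sense();print(s["time_s"],s["position"],np.round(s["ee_rot"],3).tolist(),s["width"])
E
```

```text
scene [[397.9, 0.0, 321.9], [0.0, 397.9, 198.6], [0.0, 0.0, 1.0]] [[0.183, 0.983, -0.014], [0.537, -0.112, -0.836], [-0.824, 0.146, -0.548]] [ -67.4 -137.2 1640.6]
top [[408.3, 0.0, 326.0], [0.0, 408.3, 202.4], [0.0, 0.0, 1.0]] [[-0.01, -1.0, -0.011], [-0.996, 0.011, -0.086], [0.087, 0.01, -0.996]] [  -3.1  548.5 1516.9]
0.1 [ 259.49911616 -622.47795122  230.05773825] [[0.923, 0.385, -0.0], [0.385, -0.923, 0.002], [0.0, -0.002, -1.0]] 85.39631412057052
```

View pics/scene0.png

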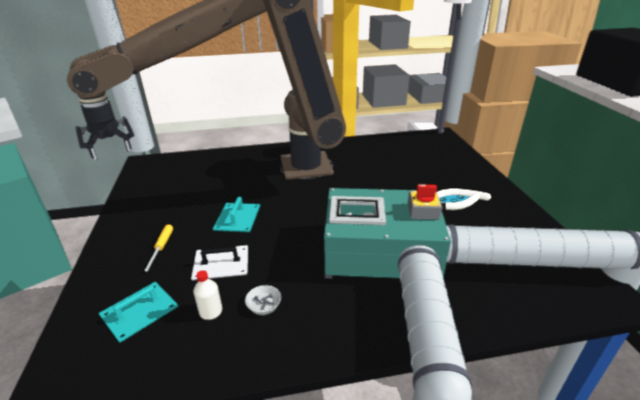

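View pics/top0.png

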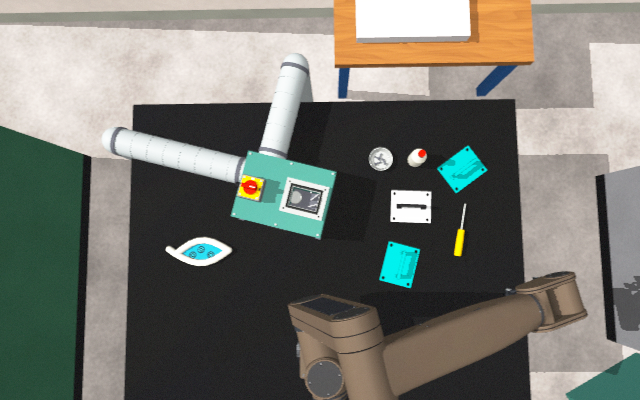

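Cover candidates in the top view are teal with a teal handle at (462,169), teal at (400,264), and bare silver with a black bow at (411,206). I choose the one at (411,206). In the top view the isolator is at (251,188) and the hatch at (304,199). Next I take a close crop of both areas.

```bash
python3 - <<'E'
import cv2,numpy as np
a=cv2.imread("pics/top0.png")
A=cv2.resize(a[145:245,225:345],None,fx=6,fy=6,interpolation=cv2.INTER_CUBIC)[:590]
B=cv2.resize(a[180:230,380:440],None,fx=8,fy=8,interpolation=cv2.INTER_CUBIC)
cv2.imwrite("pics/cA.png",A);cv2.imwrite("pics/cB.png",B)
E
```

```text
(no output)
```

View pics/cA.png

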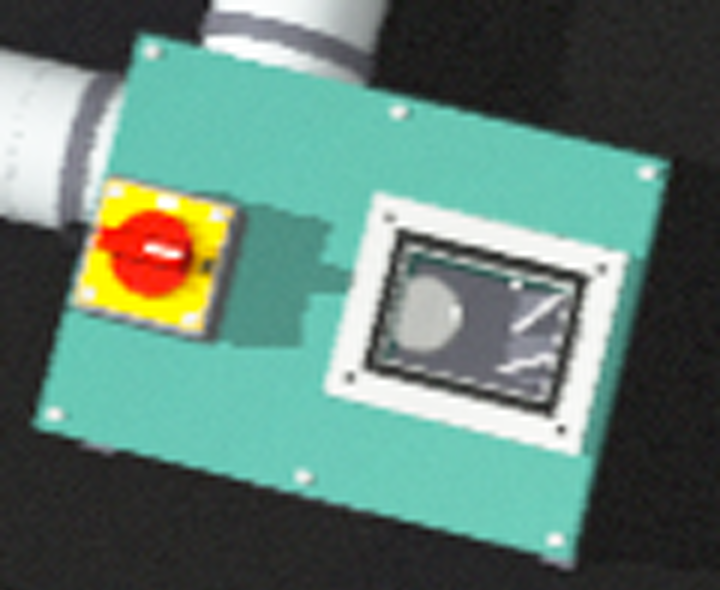

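View pics/cB.png

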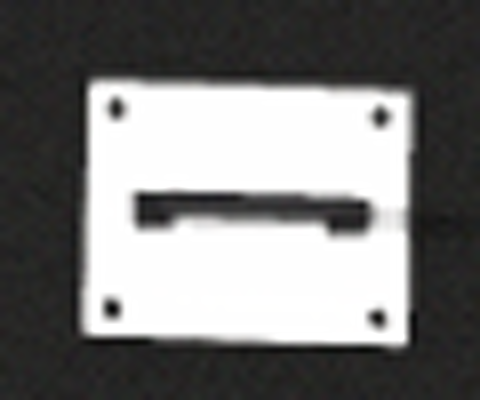

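```bash
cat > h.py <<'E'
import numpy as np, cv2
from cell import ctrl, optics
def P(n): 
    p=optics.camera_params(n); return np.array(p["intrinsics"]),np.array(p["R"]),np.array(p["t"])
def ray(n,uv,z):
    K,R,t=P(n); d=R.T@np.linalg.inv(K)@[uv[0],uv[1],1]; c=-R.T@t
    return (c+d*(z-c[2])/d[2])
def proj(n,X):
    K,R,t=P(n); x=K@(R@np.asarray(X,float)+t); return x[:2]/x[2]
def fit(M,W):  # 2D rigid: M model, W world
    m,w=M.mean(0),W.mean(0); a=M-m;b=W-w
    th=np.arctan2((a[:,0]*b[:,1]-a[:,1]*b[:,0]).sum(),(a*b).sum()); c,s=np.cos(th),np.sin(th)
    Rm=np.array([[c,-s],[s,c]]); t=w-Rm@m
    return t,th,np.abs((M@Rm.T+t)-W).max()
H=np.array([[48,63],[48,-63],[-48,-63],[-48,63]],float)
def crop(px,s,o): return (np.array(px)+.5)/s-.5+np.array(o)
E
python3 - <<'E'
from h import *
r=lambda px,z:np.array([ray("top",u,z)[:2] for u in px])
print("hatch",fit(H,r(crop([(390,218),(601,268),(561,429),(350,377)],6,(225,145)),150)))
print("cover",fit(H,r(crop([(116,108),(380,117),(377,318),(112,308)],8,(380,180)),5)))
sq=np.array([[40,40],[40,-40],[-40,-40],[-40,40]],float)
print("iso",fit(sq,r(crop([(105,180),(240,208),(207,335),(75,303)],6,(225,145)),183)))
C=np.array([[120,160],[120,-160],[-120,-160],[-120,160]],float)
print("ext",fit(C,r(crop([(138,35),(670,160),(574,558),(36,428)],6,(225,145)),140)))
print("disc",r(crop([(152,253)],6,(225,145)),193))
print("bar",r(crop([(98,240),(192,263)],6,(225,145)),225))
print("coverbar ends",r(crop([(135,207),(372,213)],8,(380,180)),51))
K,R,t=P("top");print(-R.T@t)
E
```

```text
hatch (array([552.28398774,  66.50867619]), np.float64(-0.2495299642508833), np.float64(0.437826150600813))
cover (array([ 532.12712506, -329.81012215]), np.float64(-0.046717953067907866), np.float64(0.29739056319994006))
iso (array([588.92374497, 244.81250231]), np.float64(-0.23691381430553854), np.float64(4.232746321697391))
ext (array([571.09037898, 137.91835147]), np.float64(-0.24608127929204), np.float64(1.1314279950054242))
disc [[589.58976668 245.53359315]]
bar [[593.04554224 268.99933918]
 [579.70908308 217.18101576]]
coverbar ends [[ 531.77544449 -269.5648587 ]
 [ 527.76581562 -378.70720985]]
[ 414.98019754  -24.0326395  1558.50618076]
```

Measurements agree with the model to under 1.5 mm, except one plate corner at 4 mm. The cover centre is at (532,-330) with yaw -0.047, the hatch at (552,66.5) with yaw -0.248, and the isolator axis at (589,245). I start moving to the isolator.

Call:
{"fn": "send_rows", "kwargs": {"increments": [{"dp": [0.3,-0.3,-0.4],"turn": [0,0,-0.118]},{"dp": [0.6,-0.6,-0.8],"turn": [0,0,-0.236]},{"dp": [0.8,-0.8,-0.9],"turn": [0,0,-0.355]},{"dp": [0.95,-1.0,-0.9],"turn": [0,0,-0.473]},{"dp": [0.95,-1.0,-0.9],"turn": [0,0,-0.591]}], "gripper": -1}}

```text
time_s: 0.72
position: [309.5, -492.5, 321.4]
ee_rot: [[0.237, 0.971, 0.0], [0.971, -0.237, 0.0], [0.0, 0.0, -1.0]]
ft_force: [-0.4, -0.2, -0.4]
width: 85.4
finger_force: 0.0
```

Call:
{"fn": "send_rows", "kwargs": {"increments": [{"dp": [0.5,0.055,0],"turn": [0,0,0]},{"dp": [1,0.11,0],"turn": [0,0,0]}]}}

```text
time_s: 0.98
position: [344.1, -398.8, 320.5]
ee_rot: [[0.246, 0.969, -0.0], [0.969, -0.246, 0.001], [0.001, -0.001, -1.0]]
ft_force: [1.5, 0.3, 0.8]
width: 85.2
finger_force: 0.0
```

Call:
{"fn": "send_rows", "kwargs": {"increments": [{"dp": [0.5,0.055,0],"turn": [0,0,0]},{"dp": [1,0.115,0],"turn": [0,0,0]}]}}

```text
time_s: 1.23
position: [379.8, -304.1, 320.8]
ee_rot: [[0.246, 0.969, -0.0], [0.969, -0.246, 0.001], [0.001, -0.0, -1.0]]
ft_force: [0.9, 0.3, 0.4]
width: 85.2
finger_force: 0.0
```

Call:
{"fn": "send_rows", "kwargs": {"increments": [{"dp": [0.5,0.055,0],"turn": [0,0,0]},{"dp": [1,0.115,0],"turn": [0,0,0]}]}}

```text
time_s: 1.48
position: [415.5, -210.0, 320.8]
ee_rot: [[0.245, 0.969, -0.0], [0.969, -0.245, 0.0], [0.0, -0.0, -1.0]]
ft_force: [0.4, 0.4, 0.1]
width: 85.3
finger_force: 0.0
```

Call:
{"fn": "send_rows", "kwargs": {"increments": [{"dp": [0.5,0.055,0],"turn": [0,0,0]},{"dp": [1,0.115,0],"turn": [0,0,0]}]}}

```text
time_s: 1.72
position: [451.1, -115.8, 320.9]
ee_rot: [[0.245, 0.969, -0.0], [0.969, -0.245, 0.0], [0.0, -0.0, -1.0]]
ft_force: [0.7, -0.0, -0.8]
width: 85.5
finger_force: 0.0
```

Call:
{"fn": "send_rows", "kwargs": {"increments": [{"dp": [0.5,0.055,0],"turn": [0,0,0]},{"dp": [1,0.115,0],"turn": [0,0,0]}]}}

```text
time_s: 1.98
position: [486.8, -21.7, 320.9]
ee_rot: [[0.245, 0.969, -0.0], [0.969, -0.245, -0.0], [-0.0, -0.0, -1.0]]
ft_force: [1.0, -1.0, 0.3]
width: 85.7
finger_force: 0.0
```

Call:
{"fn": "send_rows", "kwargs": {"increments": [{"dp": [0.5,0.055,0],"turn": [0,0,0]},{"dp": [1,0.115,0],"turn": [0,0,0]}]}}

```text
time_s: 2.22
position: [522.5, 72.4, 320.9]
ee_rot: [[0.245, 0.97, -0.0], [0.97, -0.245, -0.0], [-0.0, -0.0, -1.0]]
ft_force: [-0.2, -0.8, 0.0]
width: 85.3
finger_force: 0.0
```

Call:
{"fn": "send_rows", "kwargs": {"increments": [{"dp": [0.5,0.055,0],"turn": [0,0,0]},{"dp": [1,0.115,0],"turn": [0,0,0]},{"dp": [1,0.115,0],"turn": [0,0,0]}]}}

```text
time_s: 2.6
position: [558.0, 167.5, 320.1]
ee_rot: [[0.241, 0.971, -0.002], [0.971, -0.241, 0.0], [-0.0, -0.002, -1.0]]
ft_force: [-0.1, 0.5, -0.1]
width: 85.3
finger_force: 0.0
```

Call:
{"fn": "send_rows", "kwargs": {"increments": [{"dp": [0.45,0.05,0],"turn": [0,0,0]},{"dp": [0.825,0.105,0],"turn": [0,0,0]},{"dp": [0.825,0.105,0.3],"turn": [0,0,0]},{"dp": [0.825,0.105,0.5],"turn": [0,0,0]},{"dp": [0.825,0.105,0.5],"turn": [0,0,0]}]}}

```text
time_s: 3.22
position: [587.1, 241.1, 268.3]
ee_rot: [[0.246, 0.969, -0.005], [0.969, -0.246, -0.001], [-0.003, -0.005, -1.0]]
ft_force: [0.7, -0.6, -0.4]
width: 85.4
finger_force: 0.0
```

```bash
python3 - <<'E'
from h import *
a=optics.get_image("scene");b=optics.get_image("top")
A=cv2.resize(a[120:230,370:470],None,fx=5,fy=5,interpolation=cv2.INTER_CUBIC)
B=cv2.resize(b[150:230,225:280],None,fx=5,fy=5,interpolation=cv2.INTER_CUBIC)
o=np.zeros((550,780,3),np.uint8);o[:550,:500]=A;o[:400,500:775]=B
cv2.imwrite("pics/iso1.png",o);s=ctrl.sense();print(s["position"],s["time_s"]);print(proj("scene",s["position"]))
E
```

```text
[588.55856066 241.4956828  271.78203816] 3.325
[426.53981462 169.70715423]
```

View pics/iso1.png

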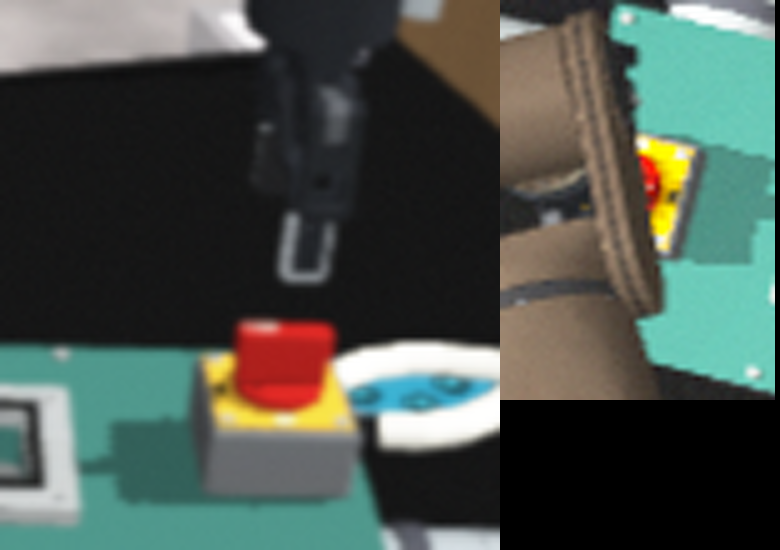

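The scene crop shows the gripper straight above the red bar: projected TCP at crop column 284, bar centre about 286. I descend and grip.

Call:
{"fn": "send_rows", "kwargs": {"increments": [{"dp": [0.03,0,0.3],"turn": [0,0,0]},{"dp": [0.03,0,0.5],"turn": [0,0,0]},{"dp": [0.03,0,0.65],"turn": [0,0,0]},{"dp": [0.03,0,0.72],"turn": [0,0,0]},{"dp": [0.03,0,0.72],"turn": [0,0,0]}]}}

```text
time_s: 3.95
position: [589.1, 245.1, 199.1]
ee_rot: [[0.245, 0.969, -0.0], [0.969, -0.245, -0.0], [-0.0, -0.0, -1.0]]
ft_force: [0.8, 0.3, 1.2]
width: 85.7
finger_force: 0.0
```

Call:
{"fn": "send_rows", "kwargs": {"increments": [{"dp": [0,0,0],"turn": [0,0,0]},{"dp": [0,0,0],"turn": [0,0,0]},{"dp": [0,0,0],"turn": [0,0,0]},{"dp": [0,0,0],"turn": [0,0,0]},{"dp": [0,0,0],"turn": [0,0,0]}], "gripper": 1, "grip_force": 50}}

```text
time_s: 4.58
position: [590.2, 244.9, 199.9]
ee_rot: [[0.246, 0.969, 0.003], [0.969, -0.246, 0.0], [0.001, 0.003, -1.0]]
ft_force: [3.4, -1.0, 0.3]
width: 13.1
finger_force: 53.2
```

Call:
{"fn": "send_rows", "kwargs": {"increments": [{"dp": [0,0,0],"turn": [0,0,0]},{"dp": [0,0,0],"turn": [0,0,0]}]}}

```text
time_s: 4.82
position: [590.1, 244.9, 199.8]
ee_rot: [[0.246, 0.969, 0.003], [0.969, -0.246, 0.0], [0.001, 0.002, -1.0]]
ft_force: [5.4, -0.9, 1.2]
width: 12.9
finger_force: 53.2
```

Call:
{"fn": "send_rows", "kwargs": {"increments": [{"dp": [0,0.005,0],"turn": [0,0,-0.1]},{"dp": [0,0.005,0],"turn": [0,0,-0.2]},{"dp": [0,0.01,0],"turn": [0,0,-0.3]},{"dp": [0,0.01,0],"turn": [0,0,-0.4]},{"dp": [0,0.01,0],"turn": [0,0,-0.5]}]}}

```text
time_s: 5.45
position: [591.8, 245.1, 199.9]
ee_rot: [[-0.516, 0.856, 0.005], [0.856, 0.516, 0.001], [-0.001, 0.005, -1.0]]
ft_force: [7.7, 0.4, -1.0]
width: 12.9
finger_force: 53.0
```

Call:
{"fn": "send_rows", "kwargs": {"increments": [{"dp": [0,0,0],"turn": [0,0,-0.1]},{"dp": [0,0,0],"turn": [0,0,-0.2]},{"dp": [0,0,0],"turn": [0,0,-0.3]},{"dp": [0,0,0],"turn": [0,0,-0.4]},{"dp": [0,0,0],"turn": [0,0,-0.5]}]}}

```text
time_s: 6.08
position: [592.8, 246.4, 199.9]
ee_rot: [[-0.971, 0.24, 0.008], [0.24, 0.971, 0.004], [-0.007, 0.006, -1.0]]
ft_force: [10.7, 4.5, -2.3]
width: 13.2
finger_force: 53.3
```

Call:
{"fn": "send_rows", "kwargs": {"increments": [{"dp": [0,0,0],"turn": [0,0,0]},{"dp": [0,0,0],"turn": [0,0,0]}]}}

```text
time_s: 6.32
position: [592.8, 246.3, 199.9]
ee_rot: [[-0.969, 0.246, 0.008], [0.246, 0.969, 0.004], [-0.007, 0.006, -1.0]]
ft_force: [10.4, 3.7, -2.5]
width: 13.1
finger_force: 52.7
```

Call:
{"fn": "send_rows", "kwargs": {"increments": [{"dp": [0,0,0],"turn": [0,0,0]},{"dp": [0,0,0],"turn": [0,0,0]},{"dp": [0,0,0],"turn": [0,0,0]},{"dp": [0,0,0],"turn": [0,0,0]},{"dp": [0,0,0],"turn": [0,0,0]}], "gripper": -1}}

```text
time_s: 6.95
position: [590.0, 244.9, 199.3]
ee_rot: [[-0.969, 0.245, -0.0], [0.245, 0.969, -0.0], [0.0, -0.0, -1.0]]
ft_force: [0.4, -0.1, -0.8]
width: 85.5
finger_force: 0.0
```

Call:
{"fn": "send_rows", "kwargs": {"increments": [{"dp": [0,0,-0.4],"turn": [0,0,0]},{"dp": [0,0,-0.9],"turn": [0,0,0]},{"dp": [0,0,-1],"turn": [0,0,0]}]}}

```text
time_s: 7.32
position: [591.9, 245.3, 304.9]
ee_rot: [[-0.969, 0.245, 0.009], [0.245, 0.969, 0.002], [-0.008, 0.004, -1.0]]
ft_force: [0.7, -0.4, 0.0]
width: 85.3
finger_force: 0.0
```

Call:
{"fn": "send_rows", "kwargs": {"increments": [{"dp": [0,-0.5,-0.2],"turn": [0,0,0.11]},{"dp": [0,-1,-0.2],"turn": [0,0,0.22]},{"dp": [0,-1,-0.2],"turn": [0,0,0.33]},{"dp": [0,-1,-0.2],"turn": [0,0,0.44]}]}}

```text
time_s: 7.82
position: [565.1, 147.1, 318.3]
ee_rot: [[-0.585, 0.811, -0.002], [0.811, 0.585, -0.0], [0.001, -0.001, -1.0]]
ft_force: [0.2, 0.3, -0.3]
width: 85.4
finger_force: 0.0
```

Call:
{"fn": "send_rows", "kwargs": {"increments": [{"dp": [-0.4,-0.3,0],"turn": [0,0,0.11]},{"dp": [-0.8,-0.6,0],"turn": [0,0,0.22]},{"dp": [-1,-0.8,0],"turn": [0,0,0.33]},{"dp": [-1,-0.8,0],"turn": [0,0,0.428]}]}}

```text
time_s: 8.32
position: [559.6, 18.0, 318.1]
ee_rot: [[0.049, 0.999, -0.002], [0.999, -0.049, -0.0], [-0.0, -0.002, -1.0]]
ft_force: [0.5, 0.4, 0.9]
width: 85.5
finger_force: 0.0
```

Call:
{"fn": "send_rows", "kwargs": {"increments": [{"dp": [-0.5,-0.015,0],"turn": [0,0,0]},{"dp": [-1,-0.03,0],"turn": [0,0,0]}]}}

```text
time_s: 8.57
position: [552.6, -80.5, 318.2]
ee_rot: [[0.039, 0.999, -0.001], [0.999, -0.039, 0.0], [0.0, -0.001, -1.0]]
ft_force: [1.2, -0.7, -0.4]
width: 85.1
finger_force: 0.0
```

Call:
{"fn": "send_rows", "kwargs": {"increments": [{"dp": [-0.5,-0.015,0],"turn": [0,0,0]},{"dp": [-1,-0.03,0],"turn": [0,0,0]}]}}

```text
time_s: 8.82
position: [545.4, -180.9, 318.2]
ee_rot: [[0.04, 0.999, -0.001], [0.999, -0.04, 0.001], [0.001, -0.001, -1.0]]
ft_force: [1.7, -1.0, 0.5]
width: 85.4
finger_force: 0.0
```

Call:
{"fn": "send_rows", "kwargs": {"increments": [{"dp": [-0.5,-0.015,0.3],"turn": [0,0,0]},{"dp": [-1,-0.03,0.7],"turn": [0,0,0]},{"dp": [-1,-0.03,0.8],"turn": [0,0,0]}]}}

```text
time_s: 9.2
position: [536.6, -281.1, 234.3]
ee_rot: [[0.045, 0.999, -0.006], [0.999, -0.045, 0.004], [0.004, -0.006, -1.0]]
ft_force: [1.0, -0.1, -1.0]
width: 85.4
finger_force: 0.0
```

```bash
python3 - <<'E'
from h import *
a=optics.get_image("scene");b=optics.get_image("top")
A=cv2.resize(b[145:245,225:345],None,fx=6,fy=6,interpolation=cv2.INTER_CUBIC)
cv2.imwrite("pics/scene2.png",a)
cv2.imwrite("pics/iso2.png",A[:590]);s=ctrl.sense();print(s["position"],s["time_s"])
E
```

```text
[ 537.81919447 -278.79949718  236.31089383] 9.3
```

View pics/iso2.png

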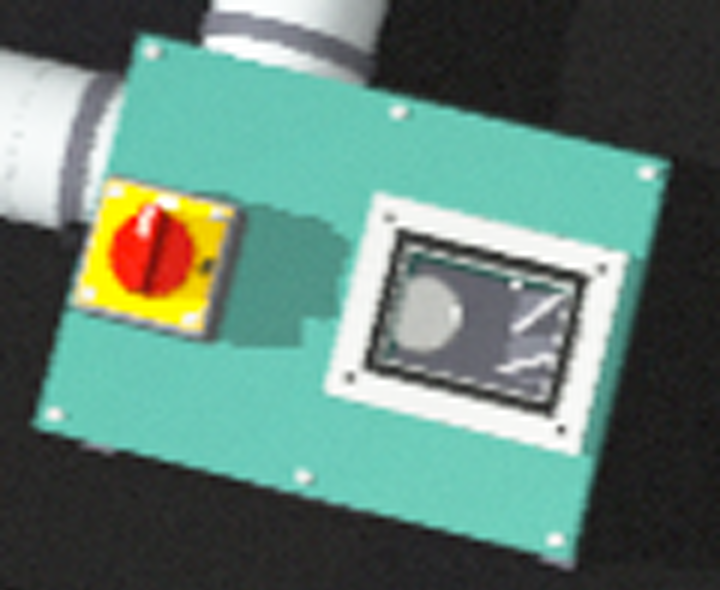

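The top crop shows the isolator's pointer stripe at (148,212), towards the white mark on +x, so it is off. I go down to the cover.

Call:
{"fn": "send_rows", "kwargs": {"increments": [{"dp": [-0.4,-0.03,0.3],"turn": [0,0,0]},{"dp": [-0.51,-0.035,0.6],"turn": [0,0,0]},{"dp": [-0.51,-0.035,1],"turn": [0,0,0]},{"dp": [-0.51,-0.035,1],"turn": [0,0,0]},{"dp": [-0.51,-0.035,1],"turn": [0,0,0]}]}}

```text
time_s: 9.93
position: [534.9, -330.0, 141.8]
ee_rot: [[0.039, 0.999, 0.003], [0.999, -0.039, -0.002], [-0.002, 0.003, -1.0]]
ft_force: [0.1, 0.0, 0.1]
width: 85.6
finger_force: 0.0
```

```bash
python3 - <<'E'
from h import *
a=optics.get_image("scene")
s=ctrl.sense();p=s["position"];print(p,s["time_s"])
for z in(26,51):print(proj("scene",[532.1,-329.8,z]))
print(proj("scene",p))
A=cv2.resize(a[190:290,170:270],None,fx=6,fy=6,interpolation=cv2.INTER_CUBIC)
cv2.imwrite("pics/cov1.png",A)
E
```

```text
[ 535.18889403 -330.43784722  142.46739329] 9.975
[219.1360736  255.66378877]
[217.76304678 248.97159608]
[212.15008834 223.73559527]
```

View pics/cov1.png

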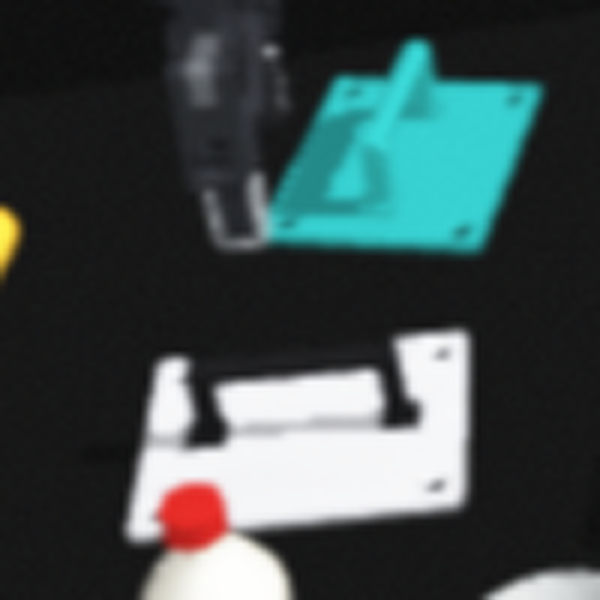

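Scene crop: the bar centre is at about (219,250) in the full image, against (218,249) predicted. I descend to grip height.

Call:
{"fn": "send_rows", "kwargs": {"increments": [{"dp": [0,-0.03,0.3],"turn": [0,0,0.005]},{"dp": [0,-0.03,0.6],"turn": [0,0,0.005]},{"dp": [0,-0.03,0.9],"turn": [0,0,0.005]},{"dp": [0,-0.03,1.0],"turn": [0,0,0.005]},{"dp": [0,-0.03,1.0],"turn": [0,0,0.005]}]}}

```text
time_s: 10.6
position: [531.2, -330.4, 40.5]
ee_rot: [[0.048, 0.999, 0.001], [0.999, -0.048, -0.001], [-0.001, 0.001, -1.0]]
ft_force: [-0.6, 0.2, -0.0]
width: 85.4
finger_force: 0.0
```

Call:
{"fn": "send_rows", "kwargs": {"increments": [{"dp": [0,0,0.1],"turn": [0,0,0]},{"dp": [0,0,0.15],"turn": [0,0,0]},{"dp": [0,0,0.15],"turn": [0,0,0]}]}}

```text
time_s: 10.98
position: [530.3, -329.9, 24.0]
ee_rot: [[0.048, 0.999, -0.001], [0.999, -0.048, 0.0], [0.0, -0.001, -1.0]]
ft_force: [-0.3, 0.1, 0.3]
width: 86.0
finger_force: 0.0
```

Call:
{"fn": "send_rows", "kwargs": {"increments": [{"dp": [0,0.015,0],"turn": [0,0,0]},{"dp": [0,0.015,0],"turn": [0,0,0]},{"dp": [0,0.015,0],"turn": [0,0,0]},{"dp": [0,0.015,0],"turn": [0,0,0]},{"dp": [0,0.015,0],"turn": [0,0,0]}], "gripper": 1, "grip_force": 90}}

```text
time_s: 11.6
position: [532.2, -330.3, 24.6]
ee_rot: [[0.048, 0.999, 0.0], [0.999, -0.048, -0.0], [-0.0, 0.0, -1.0]]
ft_force: [-0.7, 0.5, 1.6]
width: 10.4
finger_force: 87.9
```

Call:
{"fn": "send_rows", "kwargs": {"increments": [{"dp": [0,0,0],"turn": [0,0,0]},{"dp": [0,0,0],"turn": [0,0,0]},{"dp": [0,0,0],"turn": [0,0,0]}]}}

```text
time_s: 11.98
position: [532.1, -330.3, 24.6]
ee_rot: [[0.048, 0.999, 0.0], [0.999, -0.048, -0.0], [-0.0, 0.0, -1.0]]
ft_force: [-0.6, 0.5, 1.8]
width: 10.0
finger_force: 88.0
```

Call:
{"fn": "send_rows", "kwargs": {"increments": [{"dp": [0,0,-0.1],"turn": [0,0,0]},{"dp": [0,0,-0.3],"turn": [0,0,0]},{"dp": [0,0,-0.55],"turn": [0,0,0]},{"dp": [0,0,-0.8],"turn": [0,0,0]},{"dp": [0,0,-1],"turn": [0,0,0]}]}}

```text
time_s: 12.6
position: [532.2, -330.3, 126.3]
ee_rot: [[0.048, 0.999, 0.001], [0.999, -0.048, -0.001], [-0.001, 0.001, -1.0]]
ft_force: [0.7, -0.4, -4.1]
width: 10.2
finger_force: 88.0
```

Call:
{"fn": "send_rows", "kwargs": {"increments": [{"dp": [0,0,-0.2],"turn": [0,0,0]},{"dp": [0,0,-0.45],"turn": [0,0,0]},{"dp": [0,0,-0.7],"turn": [0,0,0]},{"dp": [0,0,-0.9],"turn": [0,0,0]},{"dp": [0,0,-1],"turn": [0,0,0]}]}}

```text
time_s: 13.22
position: [532.3, -330.4, 226.0]
ee_rot: [[0.048, 0.999, 0.001], [0.999, -0.048, -0.001], [-0.001, 0.001, -1.0]]
ft_force: [0.6, -0.4, -4.0]
width: 10.3
finger_force: 88.0
```

Call:
{"fn": "send_rows", "kwargs": {"increments": [{"dp": [0,0,0],"turn": [0,0,0]},{"dp": [0,0,0],"turn": [0,0,0]}]}}

```text
time_s: 13.48
position: [531.5, -329.7, 222.9]
ee_rot: [[0.048, 0.999, -0.002], [0.999, -0.048, 0.002], [0.002, -0.002, -1.0]]
ft_force: [0.3, 0.2, -4.7]
width: 10.4
finger_force: 88.0
```

Call:
{"fn": "send_rows", "kwargs": {"increments": [{"dp": [0.15,0,0],"turn": [0,0,0]},{"dp": [0.4,0,0],"turn": [0,0,0]},{"dp": [0.7,0,0],"turn": [0,0,0]},{"dp": [1,0,0],"turn": [0,0,0]}]}}

```text
time_s: 13.98
position: [536.6, -227.5, 224.0]
ee_rot: [[0.047, 0.999, -0.0], [0.999, -0.047, 0.001], [0.001, -0.001, -1.0]]
ft_force: [0.6, -0.0, -3.2]
width: 10.3
finger_force: 87.9
```

Call:
{"fn": "send_rows", "kwargs": {"increments": [{"dp": [0.3,0,0],"turn": [0,0,0]},{"dp": [0.6,0,0],"turn": [0,0,0]},{"dp": [1,0,0],"turn": [0,0,0]}]}}

```text
time_s: 14.35
position: [541.2, -127.8, 224.2]
ee_rot: [[0.048, 0.999, -0.0], [0.999, -0.048, 0.001], [0.001, -0.0, -1.0]]
ft_force: [0.8, -0.1, -4.4]
width: 10.4
finger_force: 87.9
```

Call:
{"fn": "send_rows", "kwargs": {"increments": [{"dp": [0.3,0,0],"turn": [0,0,0.03]},{"dp": [0.6,0,0],"turn": [0,0,0.06]},{"dp": [0.85,0,0],"turn": [0,0,0.1]},{"dp": [1,0,0],"turn": [0,0,0.129]},{"dp": [1,0,0],"turn": [0,0,0.129]}]}}

```text
time_s: 14.98
position: [545.7, -28.1, 224.1]
ee_rot: [[0.245, 0.97, -0.001], [0.97, -0.245, 0.0], [0.0, -0.001, -1.0]]
ft_force: [0.0, -0.4, -4.1]
width: 10.1
finger_force: 87.9
```

Call:
{"fn": "send_rows", "kwargs": {"increments": [{"dp": [0,0,0],"turn": [0,0,0]},{"dp": [0,0,0],"turn": [0,0,0]}]}}

```text
time_s: 15.22
position: [546.3, -30.9, 224.3]
ee_rot: [[0.248, 0.969, -0.0], [0.969, -0.248, -0.0], [-0.0, -0.0, -1.0]]
ft_force: [0.4, 0.1, -5.3]
width: 10.6
finger_force: 87.9
```

Call:
{"fn": "send_rows", "kwargs": {"increments": [{"dp": [0.2,-0.04,0],"turn": [0,0,0]},{"dp": [0.5,-0.1,0],"turn": [0,0,0]},{"dp": [0.8,-0.15,0],"turn": [0,0,0]},{"dp": [0.95,-0.18,0],"turn": [0,0,0]},{"dp": [0.95,-0.18,0],"turn": [0,0,0]}]}}

```text
time_s: 15.85
position: [552.5, 66.8, 224.2]
ee_rot: [[0.246, 0.969, -0.0], [0.969, -0.246, -0.0], [-0.0, -0.0, -1.0]]
ft_force: [-0.1, -0.0, -4.3]
width: 10.1
finger_force: 87.9
```

Call:
{"fn": "send_rows", "kwargs": {"increments": [{"dp": [0,0,0.1],"turn": [0,0,0]},{"dp": [0,0,0.2],"turn": [0,0,0]},{"dp": [0,0,0.25],"turn": [0,0,0]},{"dp": [0,0,0.25],"turn": [0,0,0]},{"dp": [0,0,0.25],"turn": [0,0,0]}]}}

```text
time_s: 16.48
position: [552.8, 65.8, 199.6]
ee_rot: [[0.248, 0.969, 0.001], [0.969, -0.248, -0.0], [0.0, 0.001, -1.0]]
ft_force: [0.4, 0.2, -3.1]
width: 10.6
finger_force: 87.8
```

```bash
python3 - <<'E'
from h import *
ps=[]
for i in range(3):
    a=optics.get_image("scene"); ps.append(ctrl.sense()["position"])
b=optics.get_image("top")
s=ctrl.sense();p=np.mean(ps,0);print(p,s["time_s"],np.round(s["ee_rot"],3).tolist())
z=p[2]-24.6+5; th=-.2495
Rm=np.array([[np.cos(th),-np.sin(th)],[np.sin(th),np.cos(th)]])
for n in("scene","top"):
    for h in H: print(n,np.round(proj(n,[*(Rm@h+p[:2]),z]),1), end=" ")
    print()
A=cv2.resize(a[160:240,310:400],None,fx=6,fy=6,interpolation=cv2.INTER_CUBIC)
B=cv2.resize(b[170:230,270:340],None,fx=3,fy=3,interpolation=cv2.INTER_CUBIC)
o=np.zeros((480,760,3),np.uint8);o[:480,:540]=A;o[:180,550:760]=B
cv2.imwrite("pics/fit1.png",o)
E
```

```text
[552.91156664  65.91930789 199.82323283] 16.675 [[0.248, 0.969, 0.001], [0.969, -0.248, -0.0], [0.0, 0.001, -1.0]]
scene [380.9 209.7] scene [333.2 208.4] scene [334.6 189.4] scene [378.9 190.4] 
top [288.9 179.4] top [324.8 188. ] top [318.1 215.4] top [282.  206.7]
```

View pics/fit1.png

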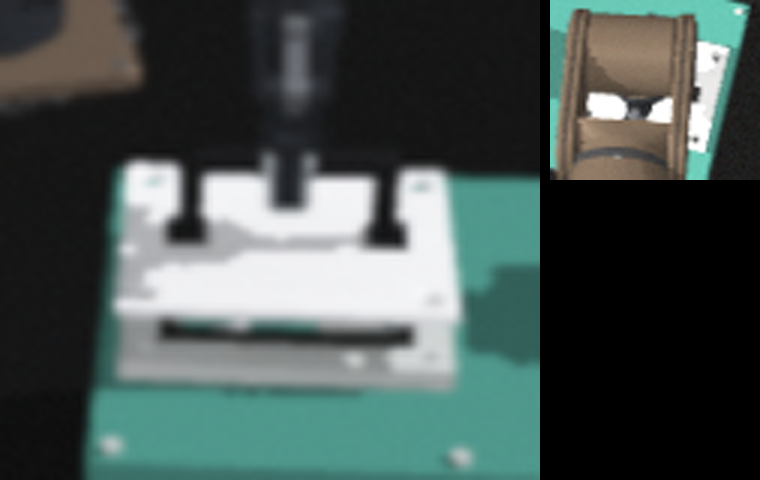

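Scene crop: cover holes are at (335,190), (380,191) and (382,210) in the full image, within 1 px of the prediction, and the cover is level. I refine with sub-pixel centroids of the holes.

```bash
python3 - <<'E'
from h import *
def cen(img,uv,r=3):
    g=img.astype(float).mean(2);u,v=np.round(uv).astype(int);w=g[v-r:v+r+1,u-r:u+r+1]
    yy,xx=np.mgrid[v-r:v+r+1,u-r:u+r+1];m=np.clip(np.percentile(w,70)-25-w,0,None)
    return np.array([(xx*m).sum(),(yy*m).sum()])/m.sum() if m.sum()>0 else np.array(uv)*np.nan
def run(n,img,c,th,z,idx,lab):
    Rm=np.array([[np.cos(th),-np.sin(th)],[np.sin(th),np.cos(th)]]);E=[]
    for i in idx:
        X=Rm@H[i]+c; u=proj(n,[*X,z]); k=cen(img,u); k=cen(img,k) if k[0]==k[0] else k
        E.append(ray(n,k,z)[:2]-X)
    print(lab,n,np.round(E,1).tolist())
t0=cv2.imread("pics/top0.png");s0=cv2.imread("pics/scene0.png")
run("top",t0,(552.3,66.5),-.2495,150,range(4),"hatch0")
run("scene",s0,(552.3,66.5),-.2495,150,range(4),"hatch0")
run("top",t0,(532.1,-329.8),-.0467,5,range(4),"cover0")
run("scene",s0,(532.1,-329.8),-.0467,5,range(4),"cover0")
b=optics.get_image("top");a=optics.get_image("scene");p=ctrl.sense()["position"];print(p)
run("top",b,p[:2],-.2495,p[2]-19.6,[1,2],"cover now")
run("scene",a,p[:2],-.2495,p[2]-19.6,[0,2,3],"cover now")
E
```

```text
hatch0 top [[-12.8, -9.9], [-7.0, 9.8], [12.4, 9.4], [7.0, -10.0]]
hatch0 scene [[-16.9, -5.4], [-14.6, 13.5], [7.7, 8.9], [9.5, -12.4]]
cover0 top [[9.9, -0.0], [10.7, -0.9], [-0.2, -0.1], [0.5, 11.3]]
cover0 scene [[8.9, 2.7], [5.3, 9.9], [3.4, 10.1], [-20.8, 0.8]]
[552.72747582  66.02951115 199.63152836]
cover now top [[-5.6, -8.6], [1.7, 11.9]]
cover now scene [[21.7, -17.2], [-27.0, 7.0], [-21.4, 2.4]]
```

```bash
python3 - <<'E'
from h import *
def cen(img,uv,r=2,s=8):
    g=img.astype(np.float32).mean(2); w=cv2.getRectSubPix(g,(41,41),(float(uv[0]),float(uv[1])))if 0 else cv2.warpAffine(g,np.float32([[1/s,0,uv[0]-r],[0,1/s,uv[1]-r]]),(2*r*s+1,)*2,flags=cv2.INTER_CUBIC|cv2.WARP_INVERSE_MAP)
    c=slice(r*s-10,r*s+11); k=np.unravel_index(np.argmin(w[c,c]),(21,21))
    return uv+np.array([k[1]-10,k[0]-10])/s, w[c,c].min(), np.median(w)
def run(n,img,c,th,z,idx,lab):
    Rm=np.array([[np.cos(th),-np.sin(th)],[np.sin(th),np.cos(th)]]);E=[]
    for i in idx:
        X=Rm@H[i]+c; u=proj(n,[*X,z]); k,lo,med=cen(img,u)
        E.append([*np.round(ray(n,k,z)[:2]-X,1).tolist(),int(lo),int(med)])
    print(lab,n,E)
t0=cv2.imread("pics/top0.png");s0=cv2.imread("pics/scene0.png")
run("top",t0,(552.3,66.5),-.2495,150,range(4),"hatch0")
run("scene",s0,(552.3,66.5),-.2495,150,range(4),"hatch0")
run("top",t0,(532.1,-329.8),-.0467,5,range(4),"cover0")
run("scene",s0,(532.1,-329.8),-.0467,5,range(4),"cover0")
b=optics.get_image("top");a=optics.get_image("scene");p=ctrl.sense()["position"];print(p)
run("top",b,p[:2],-.2495,p[2]-19.6,[1,2],"cover now")
run("scene",a,p[:2],-.2495,p[2]-19.6,[0,2,3],"cover now")
E
```

```text
hatch0 top [[-0.4, 0.4, 148, 234], [-0.0, -0.4, 131, 234], [0.0, 0.4, 86, 239], [0.4, -0.4, 117, 233]]
hatch0 scene [[2.2, 2.1, 191, 204], [-2.1, 3.9, 193, 206], [7.2, 2.2, 173, 206], [5.5, -5.5, 130, 198]]
cover0 top [[-0.5, 0.0, 31, 225], [0.0, 0.0, 36, 224], [0.5, -0.0, 13, 231], [-0.0, -0.5, 3, 222]]
cover0 scene [[1.4, 1.7, 140, 216], [2.7, 3.6, 100, 162], [1.3, 3.7, 55, 177], [2.1, 1.4, 156, 225]]
[552.61787547  66.0371444  199.45076786]
cover now top [[-3.9, -0.4, 112, 214], [-1.7, 0.0, 80, 227]]
cover now scene [[0.7, 3.2, 211, 232], [2.4, 1.3, 209, 230], [2.4, 1.8, 188, 220]]
```

The scene camera's own bias cancels out, leaving a cover error under 1 mm. The dark spot in the top view is the tapped hole showing through the cover hole, at the -3 mm parallax I would expect. I lower the last 12 mm.

Call:
{"fn": "send_rows", "kwargs": {"increments": [{"dp": [0,0,0.04],"turn": [0,0,0]},{"dp": [0,0,0.08],"turn": [0,0,0]},{"dp": [0,0,0.11],"turn": [0,0,0]},{"dp": [0,0,0.125],"turn": [0,0,0]},{"dp": [0,0,0.125],"turn": [0,0,0]}]}}

```text
time_s: 17.5
position: [552.5, 66.0, 186.6]
ee_rot: [[0.248, 0.969, -0.0], [0.969, -0.248, 0.0], [-0.0, -0.0, -1.0]]
ft_force: [0.6, -0.4, -3.5]
width: 10.4
finger_force: 87.9
```

Call:
{"fn": "send_rows", "kwargs": {"increments": [{"dp": [0,0,0],"turn": [0,0,0]},{"dp": [0,0,0],"turn": [0,0,0]},{"dp": [0,0,0],"turn": [0,0,0]},{"dp": [0,0,0],"turn": [0,0,0]}]}}

```text
time_s: 18.0
position: [552.6, 66.0, 186.9]
ee_rot: [[0.248, 0.969, 0.0], [0.969, -0.248, -0.0], [0.0, 0.0, -1.0]]
ft_force: [-0.2, 0.4, -5.3]
width: 10.4
finger_force: 87.9
```

```bash
python3 - <<'E'
from h import *
a=optics.get_image("scene");b=optics.get_image("top");s=ctrl.sense();p=s["position"];print(p,s["ft_force"],s["time_s"],np.round(s["ee_rot"],4).tolist())
A=cv2.resize(a[160:240,310:400],None,fx=6,fy=6,interpolation=cv2.INTER_CUBIC)
B=cv2.resize(b[180:225,310:335],None,fx=8,fy=8,interpolation=cv2.INTER_CUBIC)
o=np.zeros((480,760,3),np.uint8);o[:480,:540]=A;o[:360,550:750]=B
th=-.2495;Rm=np.array([[np.cos(th),-np.sin(th)],[np.sin(th),np.cos(th)]])
# predicted cover underside corners in the scene crop
for c in [(60,75),(60,-75),(-60,75)]: print(np.round((proj("scene",[*(Rm@np.array(c,float)+[552.3,66.5]),162.5])-[310,160]+.5)*6-.5))
for c in [(60,75),(60,-75)]: print(np.round((proj("scene",[*(Rm@np.array(c,float)+[552.3,66.5]),150])-[310,160]+.5)*6-.5))
cv2.imwrite("pics/fit2.png",o)
E
```

```text
[552.60511013  65.99060275 186.8605384 ] [ 0.1576664  -0.26325636 -3.47490518] 18.1 [[0.2482, 0.9687, 0.0001], [0.9687, -0.2482, 0.0], [0.0, 0.0001, -1.0]]
[455. 349.]
[115. 340.]
[438. 203.]
[453. 372.]
[115. 362.]
```

View pics/fit2.png

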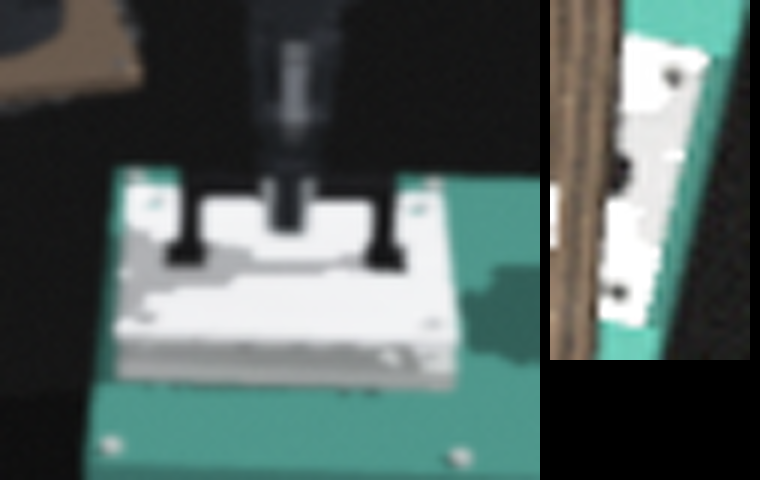

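The final crop shows the cover parallel to the frame, with its edges in line (left 115/115, right 460/457). There is a clear gap below it and the tapped holes show through. I hand in.

```bash
python3 -c "
from cell import ctrl
print(ctrl.sign_off())"
```

```text
the job is handed in; nothing more can be done
None
```

I turned the isolator off, then picked up the aluminium cover; the arm is holding it level about 10 mm above the gasket, its holes within about 1 mm of the tapped holes by my measurement, and the job is handed in at about 18 s.

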